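# Clamp the sanding block in the facing jig and hold the plunger

## Robot

A 7-joint arm with a two-finger parallel gripper is mounted at the origin on a cart in front of the work surface, level with it; the furniture and walls round the work are solid. World frame = base frame: x ahead of the robot, y to its left, z up, the work surface at z = 0. Lengths are in m, angles in rad, forces in N, time in s.
With the tool pointing down it reaches from about 0.425 to 0.875 m from the base axis. Payload 4.7 kg.
Tool frame: the origin (TCP) lies on the front face of the gripper's body, between the roots of the fingers; the fingertips stand 73 mm ahead of it and the grasp point (between the pads) lies 54 mm ahead of it; z points along the fingers, y is the line along which they close (so a half turn about z gives the same grasp; the last joint's range is limited). The gripper opens to 85 mm and grips with 20 to 120 N. Pads are 22 mm wide; open, the fingers measure 114 mm over their backs; the gripper's body (76 mm by 85 mm) begins 54 mm behind the grasp point. The pads swing forward as they close: fully open they stand 13 mm farther back than shut.
Start: joints at [-1.198, 0.321, -0.07, 1.45, 0.023, 1.371, -0.057], TCP at [0.228, 0.609, 0.304] pointing down, gripper open.
Joint ranges: [-2.86, 2.86], [-0.3, 2.09], [-1.38, 1.24], [0.06, 2.45], [-1.56, 4.7], [0.09, 2.05], [-2.69, 2.69]. Speed limits (rad/s): [2.57, 2.57, 3.14, 3.14, 3.14, 3.14, 3.14].

## Interface

Orientations are given as [roll, pitch, yaw] about the fixed x, y, z axes, in that order (R = Rz(yaw) Ry(pitch) Rx(roll)).
In Python, from plant import * gives the robot as it stands.
- The arm moves only by the tool servo_tool, never from a script. Its argument "increments" is a list of rows, each an object with "delta_rot": the turn, a rotation vector about the tool's x, y, z in rad, a list of three; "linear": the shift along the tool's x, y, z in mm, a list of three; "hand": the gripper command: -1 is fully open, 1 is shut, values between are in proportion. A call has 1 to 20 rows; each row is the pose to reach, as a shift and turn from the pose commanded when the call began, along the tool's axes at that moment; what a row does not reach only later rows make up. A row lasts 1/8 s, in which the tool goes at most 62.5 mm and 10.7 degrees, less where a joint would pass 70% of its speed; a pose out of reach is approached as far as the arm can. A call with a gripper value outside its range is refused whole. The fingers move at their own pace and stop on an object; the grip force is fixed at half the most. Time passes only in rows, so rows that repeat a pose let the fingers close. It gives the time, the measured TCP pose, the force, the opening and the grip force at its end, in the units of the state.
- sense(): the state, without advancing time (a new reading comes with each control period).
- grab_frame(name): name is "scene" or "top" or "wrist"; returns a dict with "frame" (384x512x3 uint8, blue, green, red), "mtx" (3x3 intrinsics, pixels), "rvec" (rotation vector, rad) and "tvec" (3), from world to camera coordinates, as OpenCV has them. Camera axes: x right, y down, z forward; pixel columns grow to the right and rows downward; lengths in m; the calibration is good to about 2 mm. A picture is of the moment at which its call begins. There is no depth.
- job_done(): hands the job in; it is judged then, once.
The state is a dict: "clock": time; "q": joint angles; "dq": joint speeds; "effort": joint torques, N m; "tool_pos": TCP position; "tool_rot": TCP orientation; "wrist_force": force on the tool from outside, world axes, zero at the start; "ft_torque": the same for the moment, N m; "opening": finger opening in m; "grasp_force": force on a finger pad.
Only numpy, scipy, OpenCV 4.12 (cv2) and the standard library are available. Lean on these libraries where they do the work, as an engineer would, in place of code of your own. Each camera call takes 0.05 s, during which the arm holds its last target. There are 200 camera calls.

## Task

Take the brown cork sanding block lying alone on the near right part of the table (not the one stored at the back), lay it flat and square in the blue-floored pocket of the facing jig and let go of it. Then press the jig's black palm plunger straight down until the collar's rim stands within the green band of its stem (about 14 mm down, the red band never going under), so that the side jaw clamps the block, and finish while still holding the plunger there. Leave the two thread spools beside the jig and the yellow tape roll alone.

Things in the scene. Friction and masses are not known exactly. Their poses are not given: they have to be found in the camera images.
- block_center (a point): Centre of the loose cork sanding block, a brown rectangular block 42 (its x) x 70 (its y) x 26 mm high, about 35 g, lying flat in the near right part of the table; x, y, z are the block's own edges, z up. Its underside is 13 mm below this point. Best gripped across the 42 mm.
- facing_jig: The facing jig, fixed to the table: aluminium plate 130 (x) x 250 (y) mm, its top 12 mm above the table; origin at its centre on the table, x and y along its edges. Pocket 40 mm toward +y, plunger 85 mm toward -y of the origin, between them a grey guide housing (40 x 60 mm, top 33 mm above the table) with the brass jaw.
- pocket (a point): Centre of the blue pocket floor (at the plate top), axes as the jig. Pocket 46 mm in x, 75 mm in y: the block's 70 mm goes along y, either way round. Stops: upright to 8 mm above the floor, then leaning outward to 15 mm. On the x sides they stand only in the last 13 mm at each end, so the middle 49 mm is open for fingers; at the -y end the jaw sits between two stops; the +y end has one.
- plunger_top (a point): Centre of the flat top of the black round plunger cap, 44 mm across, 76 mm above the table at rest; moves with the plunger.
- collar (a point): Centre of the rim of the grey collar through which the plunger's stem (23 mm across) sinks, 40 mm above the table. Above this rim the stem at rest shows a white band from 0 to 10 mm, a green band from 10 to 18 mm and a red band from 18 to 24 mm, then the cap.
- plunger (a joint): Travel of the plunger, m: 0 up at rest, 0.022 bottomed. Spring return: about 3 N to start it, about 10 N at 0.014 with a block in the pocket, 13 N at 0.018. The green band is at the rim from 0.010 to 0.018.
- jaw (a joint): How far the jaw's spring is compressed, m: 0 while the jaw is free, above 0 while it clamps the block (1200 N per m). The plunger drives the brass jaw 0.7 mm toward +y of the jig per mm of travel; after about 6 mm it has pushed the block against the +y stop and its spring starts to give: about 0.004 with the plunger at 0.014. It goes back when the plunger is let go.
- white_spool: Loose thread spool with white thread and dark flanges, 38 mm across, 50 mm high, standing past the pocket end of the jig; origin at the centre of its underside. Not to be disturbed.
- blue_spool: Loose thread spool with dark blue thread, 38 mm across, 50 mm high, standing on the table before the robot's side of the jig; origin at the centre of its underside. Not to be disturbed.
- tape_roll: Loose roll of yellow masking tape lying flat, 89 mm across, 24 mm high; origin at the centre of its underside. Not to be disturbed.
There are look-alikes about, which are no part of the job. What is shaped like the part that bears block_center but orange or purple is not meant.

How it is judged:
On the way:
1. the block lies flat and square in the pocket, let go, with the plunger still up (x of block_center in the frame of pocket between -0.004 and 0.004 m and z of block_center in the frame of pocket between 0.01 and 0.0155 m and angle between the y axis of block_center and the y axis of pocket, either way round below 0.08 rad and angle between block_center's own z axis and vertical below 0.05 rad and y of block_center in the frame of pocket between -0.005 and 0.005 m and contact force between the fingers and sanding_block below 0.05 N and value of joint plunger below 0.003 m), for 0.2 s.
At the end, for the whole second after the job is handed in: Arm still presses the plunger (over 2 N), 10 to 18 mm down, rim in the green band; jaw spring giving over 0.4 mm; the block, free of the fingers, lies in the pocket against the +y stop (centre 0.5-5 mm to +y, within 4 mm in x, 2.5 mm in height), flat within 0.05 and square within 0.08 rad (x of block_center in the frame of pocket between -0.004 and 0.004 m and z of block_center in the frame of pocket between 0.01 and 0.0155 m and angle between the y axis of block_center and the y axis of pocket, either way round below 0.08 rad and angle between block_center's own z axis and vertical below 0.05 rad and y of block_center in the frame of pocket between 0.0005 and 0.005 m and value of joint plunger between 0.01 and 0.018 m and value of joint jaw above 0.0004 m and contact force between any of the fingers, the arm and facing_jig above 2 N and contact force between the fingers and sanding_block below 0.05 N); the arm keeps its last pose, push and grip.
It fails at once if the red band goes under the collar's rim (plunger more than 18.5 mm down) (value of joint plunger above 0.0185 m).
It fails at once if a spool or the tape roll is moved by more than 20 mm or tipped over (distance of any of white_spool, blue_spool, tape_roll from where it was at the start of the episode above 0.02 m or angle between any of white_spool, blue_spool, tape_roll's own z axis and vertical above 0.5 rad).
It also fails if it takes over 48 s, if anything falls off the work surface, if the arm or the gripper's body presses on something with over 40 N, if the wrist force passes 120 N, or if a joint passes its speed limit or range.

## Working session

There is one attempt and no reset: what is moved stays moved. The work goes in short steps, Python scripts to look and compute and a tool call to move; the robot and the scene stay as the last step left them, time stands still between calls to the robot, and variables do not carry over. Pictures are saved under pics/ and viewed, at most 10 in all, crops included, and the job is handed in when it is done.

Besides the shell and the picture viewer there is one more tool, called after "Request:" as name(argument=value, ...), one argument or row to a line, values as JSON. servo_tool: Moves the arm, as the interface text tells. Its arguments: {"type":"object","properties":{"increments":{"type":"array"}},"required":["increments"]}

```bash
mkdir -p pics
cat > h.py <<'E'
from plant import *
import numpy as np, cv2
from scipy.spatial.transform import Rotation as Ro
def ray(f,u,v,z):
    R=cv2.Rodrigues(np.array(f["rvec"],float))[0];t=np.array(f["tvec"],float).ravel()
    c=-R.T@t; p=cv2.undistortPoints(np.array([[[u,v]]],float),np.array(f["mtx"],float),None)[0,0]
    d=R.T@np.array([p[0],p[1],1.]); return c+d*(z-c[2])/d[2]
def proj(f,P):
    return cv2.projectPoints(np.array(P,float).reshape(-1,3),np.array(f["rvec"],float),np.array(f["tvec"],float),np.array(f["mtx"],float),None)[0].reshape(-1,2)
E
python3 - <<'E'
from h import *
import pickle
F={n:grab_frame(n) for n in("top","scene")}
pickle.dump(F,open("f0.pkl","wb"))
for n in F:
    cv2.imwrite(f"pics/{n}0.png",cv2.resize(F[n]["frame"],(768,576),interpolation=cv2.INTER_CUBIC))
    f=F[n];R=cv2.Rodrigues(f["rvec"])[0];print(n,-R.T@np.ravel(f["tvec"]),f["mtx"][0])
s=sense();print(s["tool_pos"],s["tool_rot"],s["opening"],s["clock"])
E
```

```text
top [ 0.34619975 -0.00546915  1.10649156] [401.90724893   0.         253.8648656 ]
scene [-0.31530363 -0.61154282  0.88276556] [474.10772931   0.         255.74990819]
[0.22814618 0.60829246 0.30297154] [-3.13997002e+00  9.03995255e-05  2.78285950e+00] 0.08553826054565994 0.1
```

View pics/top0.png

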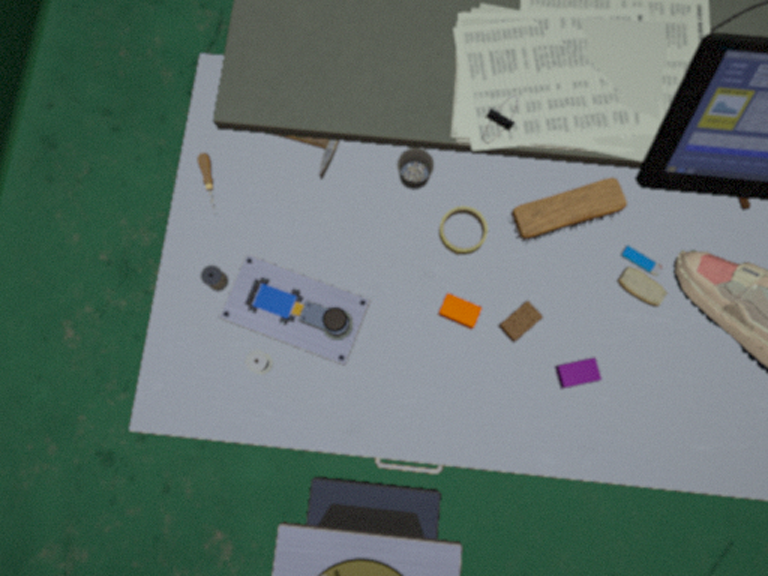

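View pics/scene0.png

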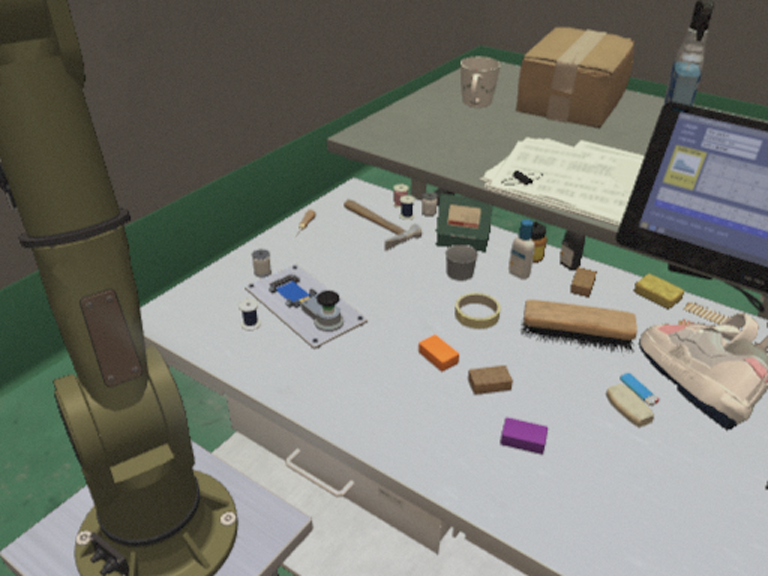

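The top view (768x576) shows the brown block at (521,321), the jig with its blue pocket at (275,300), and the plunger cap at (336,319). The white spool is at (214,277), the blue spool at (260,362) and the tape roll at (463,230). The scene view agrees.

```bash
cat > m.py <<'E'
from h import *
import pickle
f=pickle.load(open("f0.pkl","rb"))["top"]
im=f["frame"]; s=2/3
def seg(u,v,r,tol,z):
    u,v=int(u*s),int(v*s); c=np.median(im[v-1:v+2,u-1:u+2].reshape(-1,3),0)
    m=(np.abs(im.astype(float)-c).max(2)<tol).astype(np.uint8)
    k=np.zeros_like(m);cv2.circle(k,(u,v),r,1,-1);m&=k
    n,l=cv2.connectedComponents(m); m=(l==l[v,u])
    p=np.argwhere(m)[:,::-1]
    w=np.array([ray(f,a,b,z)[:2] for a,b in p])
    (cx,cy),(a,b),ang=cv2.minAreaRect((w*1000).astype(np.float32))
    e,V=np.linalg.eigh(np.cov(w.T)); ax=V[:,1]
    return c,w.mean(0).round(4),(round(cx),round(cy),round(a),round(b),round(ang,1)),np.degrees(np.arctan2(ax[1],ax[0])).round(1)
print("block",seg(521,321,30,40,.026))
print("blue",seg(270,297,25,60,.012))
print("cap",seg(336,319,14,30,.076))
print("white",seg(212,275,14,40,.05),"blues",ray(f,260*s,362*s,.05))
for u,v in((249,260),(364,301),(342,357),(226,314)): print(ray(f,u*s,v*s,.012).round(4))
E
python3 m.py
```

```text
block (array([ 62.,  89., 112.]), array([ 0.5447, -0.2322]), (545, -232, 40, 73, 46.4), np.float64(137.0))
blue (array([168.,  92.,  38.]), array([0.5393, 0.22  ]), (541, 219, 75, 51, 75.4), np.float64(76.9))
cap (array([53., 56., 61.]), array([0.5031, 0.0959]), (502, 94, 51, 43, 33.1), np.float64(-154.3))
white (array([59., 51., 48.]), array([0.5625, 0.3247]), (563, 325, 50, 32, 52.0), np.float64(58.3)) blues [0.42083917 0.22005105 0.05      ]
[0.6105 0.2768 0.012 ]
[0.5548 0.0531 0.012 ]
[0.4479 0.0815 0.012 ]
[0.5043 0.3035 0.012 ]
```

```bash
cat >> h.py <<'E'
def inc(p,yaw):
    "tool increments (mm, rotvec) from present pose to TCP p, pointing down with yaw deg"
    s=sense();R=Ro.from_euler("xyz",s["tool_rot"])
    T=Ro.from_euler("xyz",[np.pi,0,np.radians(yaw)])
    print("lin",(R.inv().apply(np.array(p)-s["tool_pos"])*1000).round(1),"rot",(R.inv()*T).as_rotvec().round(4))
E
python3 -c "
from h import *
inc([.52,.2,.3],137);inc([.545,-.232,.25],137)"
```

```text
lin [-416.6 -279.8    3.5] rot [-0.0016  0.0004  0.3918]
lin [-591.7 -675.5   54.1] rot [-0.0016  0.0004  0.3918]
```

Request:
servo_tool(
  increments=[
    {"linear":[-417,-280,3],"delta_rot":[0,0,0.13],"hand":-1},
    {"linear":[-417,-280,3],"delta_rot":[0,0,0.26],"hand":-1},
    {"linear":[-417,-280,3],"delta_rot":[0,0,0.392],"hand":-1},
    {"linear":[-417,-280,3],"delta_rot":[0,0,0.392],"hand":-1},
    {"linear":[-417,-280,3],"delta_rot":[0,0,0.392],"hand":-1},
    {"linear":[-417,-280,3],"delta_rot":[0,0,0.392],"hand":-1},
    {"linear":[-417,-280,3],"delta_rot":[0,0,0.392],"hand":-1},
    {"linear":[-592,-676,54],"delta_rot":[0,0,0.392],"hand":-1},
    {"linear":[-592,-676,54],"delta_rot":[0,0,0.392],"hand":-1},
    {"linear":[-592,-676,54],"delta_rot":[0,0,0.392],"hand":-1},
    {"linear":[-592,-676,54],"delta_rot":[0,0,0.392],"hand":-1},
    {"linear":[-592,-676,54],"delta_rot":[0,0,0.392],"hand":-1},
    {"linear":[-592,-676,54],"delta_rot":[0,0,0.392],"hand":-1},
    {"linear":[-592,-676,54],"delta_rot":[0,0,0.392],"hand":-1},
    {"linear":[-592,-676,54],"delta_rot":[0,0,0.392],"hand":-1},
    {"linear":[-592,-676,54],"delta_rot":[0,0,0.392],"hand":-1},
    {"linear":[-592,-676,54],"delta_rot":[0,0,0.392],"hand":-1},
  ],
)

```text
clock: 2.22
tool_pos: [0.5451, -0.2315, 0.2493]
tool_rot: [3.142, -0.001, 2.391]
wrist_force: [0.5, 0.5, -0.3]
opening: 0.085
grasp_force: 0.0
```

Run:
```python
from h import *
import pickle
f=grab_frame("wrist");pickle.dump(f,open("w1.pkl","wb"));s=sense();print(s["clock"],s["tool_pos"],np.degrees(s["tool_rot"]),s["q"])
cv2.imwrite("pics/w1.png",f["frame"])
R=cv2.Rodrigues(f["rvec"])[0];print(-R.T@np.ravel(f["tvec"]),R[2])
```

```text
2.275 [ 0.54544301 -0.23056284  0.24954467] [ 1.79964163e+02 -7.29841182e-02  1.37088586e+02] [-0.2076334   0.26524315  0.6650653   1.6937831  -0.17276017  1.24286624
  1.31838603]
[ 0.49495747 -0.18453452  0.31887939] [ 0.19653137 -0.18335524 -0.96320106]
```

View pics/w1.png

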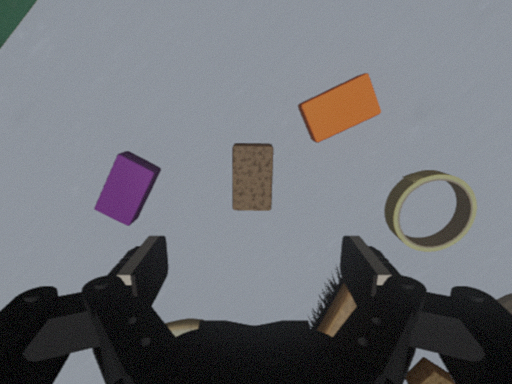

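The wrist view shows the cork block at (252,177), about square to the fingers, with the purple block at (128,188), orange at (340,108) and the tape roll at (430,212).

Run:
```python
from h import *
import pickle
f=pickle.load(open("w1.pkl","rb"));im=f["frame"]
hsv=cv2.cvtColor(cv2.GaussianBlur(im,(5,5),0),cv2.COLOR_BGR2HSV)
m=((hsv[...,0]<25)&(hsv[...,1]>70)).astype(np.uint8)
m=cv2.morphologyEx(m,cv2.MORPH_CLOSE,np.ones((7,7)))
n,l=cv2.connectedComponents(m);p=np.argwhere(l==l[177,252])[:,::-1]
print(p.min(0),p.max(0))
w=np.array([ray(f,a,b,.026)[:2] for a,b in p])*1000
r=cv2.minAreaRect(w.astype(np.float32));print(r,cv2.boxPoints(r))
e,V=np.linalg.eigh(np.cov(w.T));print(np.degrees(np.arctan2(*V[::-1,1])),w.mean(0))
c=np.array(r[0])/1000
inc([*c,.15],137);inc([*c,.067],137)
```

```text
[234 145] [271 208]
((544.1906127929688, -232.77072143554688), (37.35920715332031, 67.1630859375), 45.97809982299805) [[ 507.0619  -222.86581]
 [ 555.3572  -269.53967]
 [ 581.31934 -242.67563]
 [ 533.02405 -196.00177]]
135.98278311398232 [ 543.37715853 -232.38900311]
lin [-0.7 -2.5 99.5] rot [ 0.0006 -0.0013  0.0015]
lin [ -0.8  -2.6 182.5] rot [ 0.0006 -0.0013  0.0015]
```

Request:
servo_tool(
  increments=[
    {"linear":[-0.7,-2.5,60],"delta_rot":[0,0,0.018],"hand":-1},
    {"linear":[-0.7,-2.5,110],"delta_rot":[0,0,0.018],"hand":-1},
    {"linear":[-0.7,-2.5,150],"delta_rot":[0,0,0.018],"hand":-1},
    {"linear":[-0.7,-2.5,173.5],"delta_rot":[0,0,0.018],"hand":-1},
    {"linear":[-0.7,-2.5,173.5],"delta_rot":[0,0,0.018],"hand":-1},
    {"linear":[-0.7,-2.5,173.5],"delta_rot":[0,0,0.018],"hand":1},
    {"linear":[-0.7,-2.5,173.5],"delta_rot":[0,0,0.018],"hand":1},
    {"linear":[-0.7,-2.5,173.5],"delta_rot":[0,0,0.018],"hand":1},
    {"linear":[-0.7,-2.5,173.5],"delta_rot":[0,0,0.018],"hand":1},
    {"linear":[-0.7,-2.5,173.5],"delta_rot":[0,0,0.018],"hand":1},
    {"linear":[-0.7,-2.5,173.5],"delta_rot":[0,0,0.018],"hand":1},
  ],
)

```text
clock: 3.65
tool_pos: [0.5452, -0.2348, 0.0781]
tool_rot: [3.14, 0.002, 2.373]
wrist_force: [0.2, 0.9, 6.6]
opening: 0.0408
grasp_force: 63.3
```

Request:
servo_tool(
  increments=[
    {"linear":[0,0,-50],"delta_rot":[0,0,0],"hand":1},
    {"linear":[0,0,-100],"delta_rot":[0,0,0],"hand":1},
    {"linear":[0,0,-145],"delta_rot":[0,0,0],"hand":1},
    {"linear":[0,0,-145],"delta_rot":[0,0,0],"hand":1},
  ],
)

```text
clock: 4.15
tool_pos: [0.5458, -0.2357, 0.2258]
tool_rot: [3.137, 0.007, 2.373]
wrist_force: [0.2, -0.0, -1.0]
opening: 0.0405
grasp_force: 62.5
```

Run:
```python
from h import *
s=sense();print(s["clock"],s["tool_pos"],s["opening"],s["wrist_force"])
cv2.imwrite("pics/w2.png",grab_frame("wrist")["frame"])
inc([.5391,.2175,.225],75.9)
inc([.5391,.2175,.225],75.9+60)
```

```text
4.15 [ 0.5458323  -0.23571198  0.2257924 ] 0.04047696493753146 [ 0.22386157 -0.04438767 -1.01846864]
lin [318.6 321.3  -1.9] rot [0.0038 0.0014 1.048 ]
lin [318.6 321.3  -1.9] rot [0.0025 0.003  0.0008]
```

View pics/w2.png

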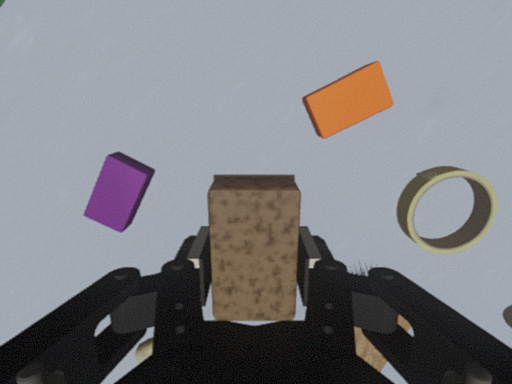

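The block is held square: its top face has corners at about (209,188), (299,188), (296,319), (213,320), and the far bottom edge runs from (214,176) to (294,176). I'll fit its pose in the hand.

Run:
```python
from h import *
f=grab_frame("wrist");s=sense()
# tool at block: block frame = tool axes flipped: x along tool y, y along tool x
R=Ro.from_euler("xyz",s["tool_rot"]).as_matrix()
g=f["frame"]
uv=np.array([(209,188),(299,188),(296,319),(213,320),(214,176),(294,176)],float)
# corners in tool-aligned frame: far from camera bottom of image; find sign of tool x in image
P0=np.array(s["tool_pos"])+R@[0,0,.06]
q=proj(f,[P0,P0+R@[.02,0,0],P0+R@[0,.02,0]]);print(q)
sx=np.sign(q[1,1]-q[0,1]);sy=np.sign(q[2,0]-q[0,0])
C=np.array([(-sx*35,-sy*21,-13),(-sx*35,sy*21,-13),(sx*35,sy*21,-13),(sx*35,-sy*21,-13),(-sx*35,-sy*21,13),(-sx*35,sy*21,13)])/1000
from scipy.optimize import least_squares
def w(v): return np.array(s["tool_pos"])+(R@(Ro.from_rotvec(v[3:]).apply(C)+v[:3]).T).T
r=least_squares(lambda v:(proj(f,w(v))-uv).ravel(),[0,0,.06,0,0,0]);print((r.x[:3]*1000).round(1),np.degrees(r.x[3:]).round(1),r.fun.round(1))
```

```text
[[252.91127203 249.20854382]
 [252.90074489 211.32147315]
 [293.14306872 249.1994368 ]]
[-2.7  0.7 68.7] [ 0.1 -1.3 -0.2] [-1.1  0.   1.3 -0.3 -0.8  0.4  0.7 -0.2  1.1  0.2 -1.3 -0.1]
```

Request:
servo_tool(
  increments=[
    {"linear":[40,40,-2],"delta_rot":[0,0,0.1],"hand":1},
    {"linear":[80,80,-2],"delta_rot":[0,0,0.25],"hand":1},
    {"linear":[120,120,-2],"delta_rot":[0,0,0.4],"hand":1},
    {"linear":[160,160,-2],"delta_rot":[0,0,0.55],"hand":1},
    {"linear":[200,200,-2],"delta_rot":[0,0,0.7],"hand":1},
    {"linear":[240,242,-2],"delta_rot":[0,0,0.85],"hand":1},
    {"linear":[280,282,-2],"delta_rot":[0,0,0.95],"hand":1},
    {"linear":[310,312,-2],"delta_rot":[0,0,1.03],"hand":1},
    {"linear":[319,321,-2],"delta_rot":[0,0,1.048],"hand":1},
    {"linear":[319,321,40],"delta_rot":[0,0,1.048],"hand":1},
    {"linear":[319,321,75],"delta_rot":[0,0,1.048],"hand":1},
    {"linear":[319,321,75],"delta_rot":[0,0,1.048],"hand":1},
    {"linear":[319,321,75],"delta_rot":[0,0,1.048],"hand":1},
  ],
)

```text
clock: 5.88
tool_pos: [0.5386, 0.2171, 0.1472]
tool_rot: [3.141, -0.0, 1.324]
wrist_force: [0.3, -0.1, -0.5]
opening: 0.0408
grasp_force: 62.5
```

Run:
```python
from h import *
import pickle
s=sense();print(s["clock"],s["tool_pos"],np.degrees(s["tool_rot"]),s["opening"],s["wrist_force"])
f=grab_frame("wrist");pickle.dump((f,s),open("w3.pkl","wb"))
cv2.imwrite("pics/w3.png",cv2.resize(f["frame"],(800,600),interpolation=cv2.INTER_CUBIC))
```

```text
5.875 [0.53856609 0.21714568 0.14716465] [ 1.79954808e+02 -2.02918966e-03  7.58416703e+01] 0.04077028262992549 [ 0.2595381  -0.10245469 -0.45665287]
```

View pics/w3.png

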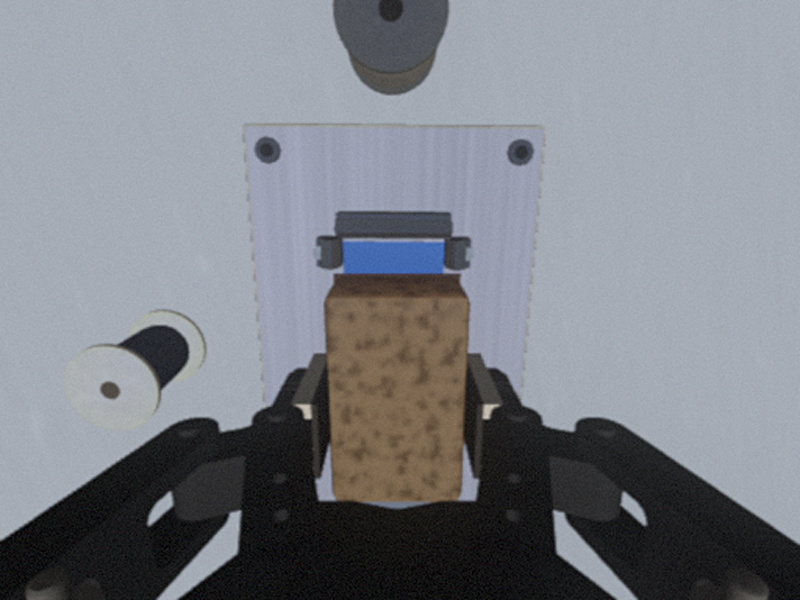

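The wrist view (800x600) shows the plate's far corners at (245,125) and (544,127), and bolts at (267,150) and (520,152). The blue floor's far edge is at y≈240, x 343–443. The block's far top edge is at y≈297 (x 327–468), its far bottom edge at y≈275 (x 334–461), and its near top edge at y≈500 (x 333–461).

```bash
cat > m3.py <<'E'
from h import *
import pickle
from scipy.optimize import least_squares
f,s=pickle.load(open("w3.pkl","rb"));k=1.5625
R=Ro.from_euler("xyz",s["tool_rot"]).as_matrix();T=np.array(s["tool_pos"])
def tool(u,v,z): return ((R.T@(ray(f,u/k,v/k,z)-T))*1000).round(1)
for n,u,v,z in(("plL",245,125,.012),("plR",544,127,.012),("bL",267,150,.012),("bR",520,152,.012),("blueL",343,240,.012),("blueR",443,240,.012),("blueM",393,240,.012),("edge400L",263,400,.012),("edge400R",524,400,.012)): print(n,tool(u,v,z))
C=np.array([(35,-21,-13),(35,21,-13),(-35,21,-13),(-35,-21,-13),(35,-21,13),(35,21,13)])/1000
uv=np.array([(327,297),(468,297),(461,500),(333,500),(334,275),(461,275)])/k
for zf in(None,.065):
    def w(v):
        v=v.copy()
        if zf: v[2]=zf
        return T+(R@(Ro.from_rotvec([0,0,v[3]]).apply(C)+v[:3]).T).T
    r=least_squares(lambda v:(proj(f,w(v))-uv).ravel(),[0,0,.066,0]);print((r.x[:3]*1000).round(1),np.degrees(r.x[3]).round(1),r.fun.round(1))
print("fingers at", tool(397,300,.09))
E
python3 m3.py
```

```text
plL [ 86.3 -64.3 135.1]
plR [ 85.6  62.2 135.2]
bL [ 76.3 -55.8 135.1]
bR [ 75.5  52.8 135.2]
blueL [ 37.5 -24.4 135.1]
blueR [ 37.6  20.8 135.2]
blueM [ 37.5  -1.8 135.2]
edge400L [-42.7 -66.9 135.1]
edge400R [-42.7  63.5 135.2]
[-1.9  0.  70. ] 0.1 [-1.4 -0.5  1.4 -0.4 -0.3  0.1  0.4 -0.   1.5  0.5 -1.7  0.6]
[ 0.1  0.  68.1] 0.1 [-3.3 -1.8  3.4 -1.7  1.2  3.8 -1.1  3.7  0.1 -1.1 -0.3 -1. ]
fingers at [31.9 -0.1 57.2]
```

Request:
servo_tool(
  increments=[
    {"linear":[1.5,-1.5,15],"delta_rot":[0,0,0],"hand":1},
    {"linear":[1.5,-1.5,30],"delta_rot":[0,0,0],"hand":1},
    {"linear":[1.5,-1.5,40],"delta_rot":[0,0,0],"hand":1},
    {"linear":[1.5,-1.5,46],"delta_rot":[0,0,0],"hand":1},
    {"linear":[1.5,-1.5,50],"delta_rot":[0,0,0],"hand":1},
    {"linear":[1.5,-1.5,52],"delta_rot":[0,0,0],"hand":1},
    {"linear":[1.5,-1.5,52],"delta_rot":[0,0,0],"hand":1},
  ],
)

```text
clock: 6.8
tool_pos: [0.537, 0.2198, 0.0946]
tool_rot: [3.141, -0.0, 1.325]
wrist_force: [-0.1, -0.0, 0.8]
opening: 0.0404
grasp_force: 62.5
```

Request:
servo_tool(
  increments=[
    {"linear":[0,0,1],"delta_rot":[0,0,0],"hand":1},
    {"linear":[0,0,2],"delta_rot":[0,0,0],"hand":1},
    {"linear":[0,0,2],"delta_rot":[0,0,0],"hand":1},
  ],
)

```text
clock: 7.18
tool_pos: [0.5368, 0.2198, 0.0924]
tool_rot: [3.142, -0.0, 1.325]
wrist_force: [0.5, 1.3, -0.1]
opening: 0.0406
grasp_force: 62.5
```

Request:
servo_tool(
  increments=[
    {"linear":[0,0,1],"delta_rot":[0,0,0],"hand":1},
    {"linear":[0,0,2],"delta_rot":[0,0,0],"hand":1},
    {"linear":[0,0,2],"delta_rot":[0,0,0],"hand":1},
  ],
)

```text
clock: 7.55
tool_pos: [0.5368, 0.2198, 0.0904]
tool_rot: [-3.142, 0.0, 1.325]
wrist_force: [-0.3, 0.2, 0.1]
opening: 0.0407
grasp_force: 62.5
```

Run:
```python
from h import *
import pickle
s=sense();print(s["clock"],s["tool_pos"],s["wrist_force"])
f=grab_frame("wrist");pickle.dump((f,s),open("w4.pkl","wb"))
cv2.imwrite("pics/w4.png",cv2.resize(f["frame"],(800,600),interpolation=cv2.INTER_CUBIC))
```

```text
7.55 [0.53678876 0.21982198 0.09035395] [-0.30832757  0.18532292  0.13453092]
```

View pics/w4.png

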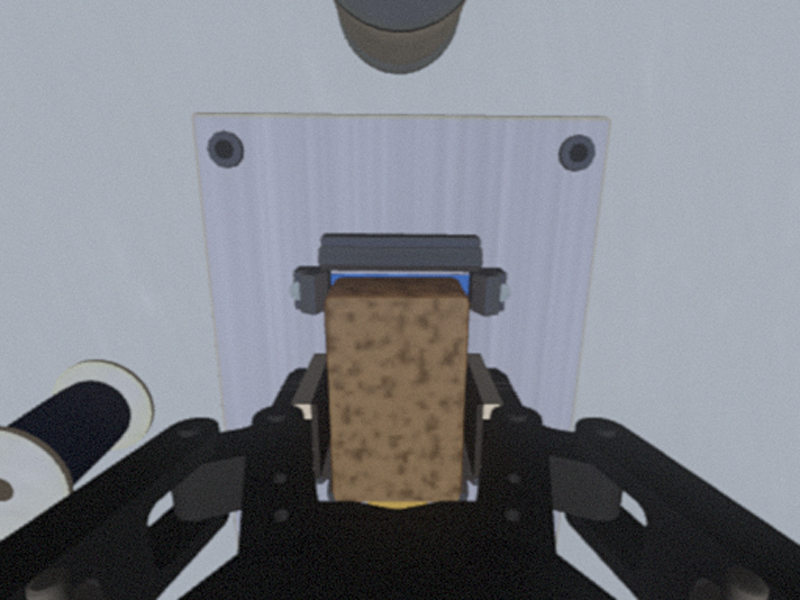

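The wrist view shows the block between the four side stops (x 327–468, stops at 329 and 470). A thin blue strip (y 272–279) is left before the +y stop. I keep lowering until contact.

Request:
servo_tool(
  increments=[
    {"linear":[0,0,1],"delta_rot":[0,0,0],"hand":1},
    {"linear":[0,0,2],"delta_rot":[0,0,0],"hand":1},
    {"linear":[0,0,2],"delta_rot":[0,0,0],"hand":1},
  ],
)

```text
clock: 7.98
tool_pos: [0.537, 0.2199, 0.0901]
tool_rot: [-3.141, -0.001, 1.325]
wrist_force: [-4.5, -1.4, 11.5]
opening: 0.0407
grasp_force: 63.8
```

Request:
servo_tool(
  increments=[
    {"linear":[0,0,-1.5],"delta_rot":[0,0,0],"hand":1},
    {"linear":[0,0,-1.5],"delta_rot":[0,0,0],"hand":-1},
    {"linear":[0,0,-1.5],"delta_rot":[0,0,0],"hand":-1},
    {"linear":[0,0,-1.5],"delta_rot":[0,0,0],"hand":-1},
    {"linear":[0,0,-1.5],"delta_rot":[0,0,0],"hand":-1},
    {"linear":[0,0,-1.5],"delta_rot":[0,0,0],"hand":-1},
    {"linear":[0,0,-30],"delta_rot":[0,0,0],"hand":-1},
    {"linear":[0,0,-70],"delta_rot":[0,0,0],"hand":-1},
    {"linear":[0,0,-110],"delta_rot":[0,0,0],"hand":-1},
    {"linear":[0,0,-110],"delta_rot":[0,0,0],"hand":-1},
  ],
)

```text
clock: 9.22
tool_pos: [0.5388, 0.2205, 0.2022]
tool_rot: [3.137, -0.005, 1.325]
wrist_force: [-0.2, -0.7, -0.4]
opening: 0.0852
grasp_force: 0.0
```

Run:
```python
from h import *
import pickle
s=sense();print(s["clock"],s["tool_pos"],s["wrist_force"])
f=grab_frame("wrist");pickle.dump((f,s),open("w5.pkl","wb"))
cv2.imwrite("pics/w5.png",cv2.resize(f["frame"],(800,600),interpolation=cv2.INTER_CUBIC))
```

```text
9.225 [0.53884801 0.22046702 0.20215341] [-0.19948531 -0.6501962  -0.42091188]
```

View pics/w5.png

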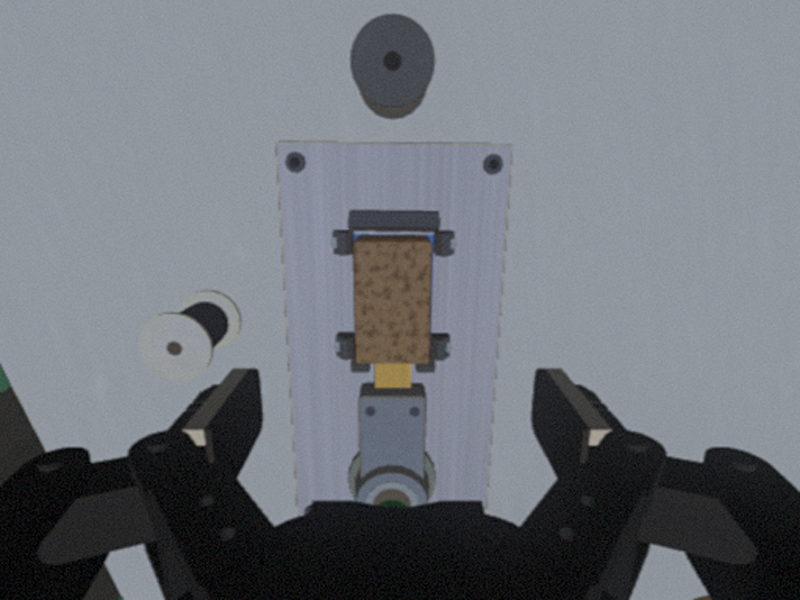

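The wrist view shows the block seated squarely in the pocket between all the stops (355–431 x 236–363), with the brass jaw at (393,375) touching or close to it. Spools are in place. Next I go over the plunger with the fingers shut.

```bash
python3 -c "
from h import *
inc([.5075,.097,.20],75.9);inc([.5075,.097,.16],75.9)"
```

```text
lin [-126.8    0.8   -0.3] rot [ 0.0022 -0.0027  0.0002]
lin [-126.9    0.7   39.7] rot [ 0.0022 -0.0027  0.0002]
```

Request:
servo_tool(
  increments=[
    {"linear":[-50,1,0],"delta_rot":[0,0,0],"hand":1},
    {"linear":[-100,1,0],"delta_rot":[0,0,0],"hand":1},
    {"linear":[-127,1,0],"delta_rot":[0,0,0],"hand":1},
    {"linear":[-127,1,0],"delta_rot":[0,0,0],"hand":1},
    {"linear":[-127,1,10],"delta_rot":[0,0,0],"hand":1},
    {"linear":[-127,1,25],"delta_rot":[0,0,0],"hand":1},
    {"linear":[-127,1,38],"delta_rot":[0,0,0],"hand":1},
    {"linear":[-127,1,40],"delta_rot":[0,0,0],"hand":1},
    {"linear":[-127,1,40],"delta_rot":[0,0,0],"hand":1},
  ],
)

```text
clock: 10.4
tool_pos: [0.5069, 0.0965, 0.1582]
tool_rot: [-3.141, 0.0, 1.325]
wrist_force: [0.2, -0.2, -0.9]
opening: -0.0006
grasp_force: 0.0
```

Run:
```python
from h import *
s=sense();print(s["clock"],s["tool_pos"],np.degrees(s["tool_rot"]),s["wrist_force"],s["opening"])
f=grab_frame("scene");T=np.array(s["tool_pos"])
p=proj(f,[T-[0,0,.073],[.5075,.097,.04]]);print(p)
u,v=p.mean(0).round().astype(int);c=f["frame"][v-55:v+45,u-67:u+67];print(u-67,v-55)
w=grab_frame("wrist")["frame"]
cv2.imwrite("pics/s6.png",np.vstack([cv2.resize(c,(402,300),interpolation=cv2.INTER_CUBIC),cv2.resize(w,(402,300))]))
```

```text
10.4 [0.5068959  0.09647784 0.15816924] [-1.79991107e+02  2.60670107e-02  7.59176532e+01] [ 0.22795185 -0.21534756 -0.8945361 ] -0.000577734177330439
[[218.5798164  194.86996831]
 [219.17918626 207.2889428 ]]
152 146
```

View pics/s6.png

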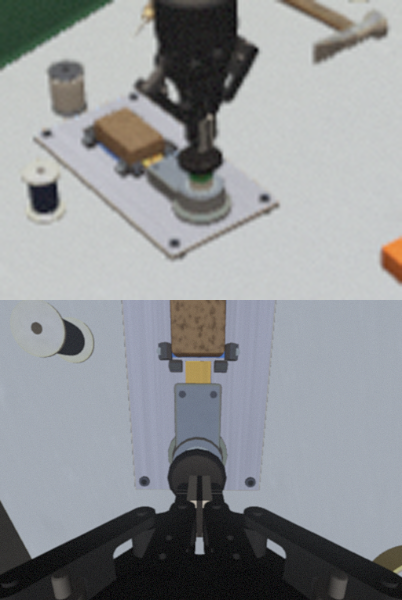

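The fingertips stand just above the cap, near its centre: scene crop (205,150) over the cap at (203,160). The white and green bands show and the block is flat in the pocket. Next I descend to contact.

Request:
servo_tool(
  increments=[
    {"linear":[0,0,4],"delta_rot":[0,0,0],"hand":1},
    {"linear":[0,0,8],"delta_rot":[0,0,0],"hand":1},
    {"linear":[0,0,11],"delta_rot":[0,0,0],"hand":1},
    {"linear":[0,0,13],"delta_rot":[0,0,0],"hand":1},
    {"linear":[0,0,13],"delta_rot":[0,0,0],"hand":1},
  ],
)

```text
clock: 11.12
tool_pos: [0.5068, 0.0964, 0.1455]
tool_rot: [-3.141, -0.0, 1.325]
wrist_force: [-0.9, -0.2, 3.8]
opening: -0.0003
grasp_force: 1.6
```

Request:
servo_tool(
  increments=[
    {"linear":[0,0,2],"delta_rot":[0,0,0],"hand":1},
    {"linear":[0,0,4],"delta_rot":[0,0,0],"hand":1},
    {"linear":[0,0,6],"delta_rot":[0,0,0],"hand":1},
    {"linear":[0,0,8],"delta_rot":[0,0,0],"hand":1},
    {"linear":[0,0,9],"delta_rot":[0,0,0],"hand":1},
    {"linear":[0,0,9],"delta_rot":[0,0,0],"hand":1},
  ],
)

```text
clock: 11.88
tool_pos: [0.5069, 0.0964, 0.1367]
tool_rot: [-3.141, -0.0, 1.325]
wrist_force: [-2.6, -0.9, 7.3]
opening: -0.0001
grasp_force: 3.7
```

Request:
servo_tool(
  increments=[
    {"linear":[0,0,1],"delta_rot":[0,0,0],"hand":1},
    {"linear":[0,0,2],"delta_rot":[0,0,0],"hand":1},
    {"linear":[0,0,2],"delta_rot":[0,0,0],"hand":1},
    {"linear":[0,0,2],"delta_rot":[0,0,0],"hand":1},
  ],
)

```text
clock: 12.38
tool_pos: [0.507, 0.0964, 0.135]
tool_rot: [-3.141, -0.0, 1.325]
wrist_force: [-3.9, -1.3, 8.9]
opening: 0.0002
grasp_force: 4.4
```

Run:
```python
from h import *
s=sense();print(s["clock"],s["tool_pos"],s["wrist_force"])
f=grab_frame("scene")
c=f["frame"][146:246,152:286]
w=grab_frame("wrist")["frame"]
cv2.imwrite("pics/s7.png",np.hstack([cv2.resize(c[20:80,20:80],(400,400),interpolation=cv2.INTER_CUBIC),cv2.resize(w[:200,150:350],(400,400))]))
```

```text
12.375 [0.50695892 0.09640865 0.13495541] [-3.86239764 -1.28913088  8.85382236]
```

View pics/s7.png

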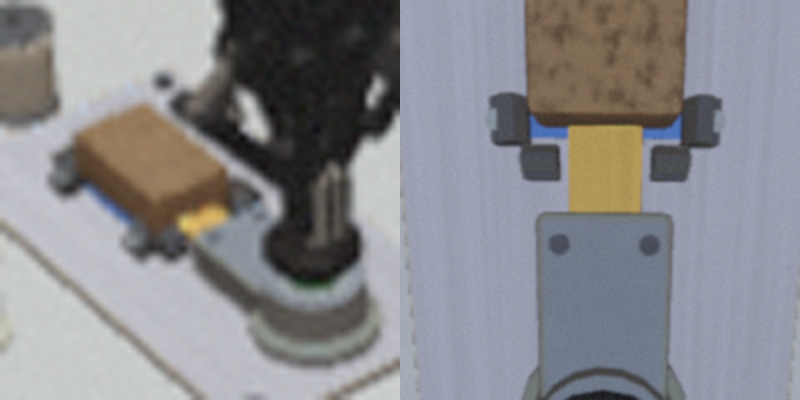

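The green band is at the rim (scene crop, (315,285)). The jaw has pushed the block to the +y stop, leaving a blue gap at the jaw end, and the force and depth match 14 mm. Handing in.

```bash
python3 -c "
from plant import *
print(job_done())"
```

```text
the job is handed in; nothing more can be done
None
```

The cork block lies flat and square in the pocket, clamped against the +y stop; I handed the job in at about 12.4 s with the arm holding the plunger about 14 mm down in the green band at about 9 N, spools and tape roll untouched (no verdict was returned).

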